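# Find and release the latched socket key

### The job

One of the four latching keys on the bench socket strip has been left latched down, its socket still switched on; the other three are up. Beginning next to the main switch and working along the row, tap every one of the four keys lightly, so lightly that none of them latches or lets go, to find the one that is down, and after that press that key home so that it releases and springs up. Finish clear of the strip with all four keys up, and leave the cutter, the screwdriver and the collar where they are.

Things in the scene. Friction and masses are not known exactly. Their poses are not given: they have to be found in the camera images.
- strip: Aluminium socket strip screwed down, 130 x 400 x 60 mm (x, y, z). Origin: centre of underside, on the bench. +y: towards the end with the black rotary main switch (at x 0, y 145, top 87 mm high) and conduit; +x: away from the robot, within 0.35 rad, to four round sockets (x 28). Key row: x -38, y 70, 15, -40, -95 mm; the first key is the one beside the main switch.
- unit_a: Push-push key unit, one of four alike; its letter tells neither its place in the row nor its state. Origin: strip's top surface (z 60 mm), centre of its key; axes as the strip's. Frame round the key 35 x 40 x 3 mm high. Pressing the key past about 6.5 mm below its up height and letting go flips it (latched springs up, up stays latched); a lesser press changes nothing.
- unit_b: Push-push key unit, one of four alike; its letter tells neither its place in the row nor its state. Origin: strip's top surface (z 60 mm), centre of its key; axes as the strip's. Frame round the key 35 x 40 x 3 mm high. Pressing the key past about 6.5 mm below its up height and letting go flips it (latched springs up, up stays latched); a lesser press changes nothing.
- unit_c: Push-push key unit, one of four alike; its letter tells neither its place in the row nor its state. Origin: strip's top surface (z 60 mm), centre of its key; axes as the strip's. Frame round the key 35 x 40 x 3 mm high. Pressing the key past about 6.5 mm below its up height and letting go flips it (latched springs up, up stays latched); a lesser press changes nothing.
- unit_d: Push-push key unit, one of four alike; its letter tells neither its place in the row nor its state. Origin: strip's top surface (z 60 mm), centre of its key; axes as the strip's. Frame round the key 35 x 40 x 3 mm high. Pressing the key past about 6.5 mm below its up height and letting go flips it (latched springs up, up stays latched); a lesser press changes nothing.
- key_a_top (a point): Centre of the flat top of this unit's grey key cap, 26 x 31 mm (strip x, y). It moves only vertically: 12 mm above the strip's top when up, 8 when latched, 3.5 when pressed home. An up key begins to give at about 2.5 N, a latched one at about 4 N, then each adds 0.4 N per mm; about 6 N at home, 1 or 2 N more if pressed fast.
- key_b_top (a point): Centre of the flat top of this unit's grey key cap, 26 x 31 mm (strip x, y). It moves only vertically: 12 mm above the strip's top when up, 8 when latched, 3.5 when pressed home. An up key begins to give at about 2.5 N, a latched one at about 4 N, then each adds 0.4 N per mm; about 6 N at home, 1 or 2 N more if pressed fast.
- key_c_top (a point): Centre of the flat top of this unit's grey key cap, 26 x 31 mm (strip x, y). It moves only vertically: 12 mm above the strip's top when up, 8 when latched, 3.5 when pressed home. An up key begins to give at about 2.5 N, a latched one at about 4 N, then each adds 0.4 N per mm; about 6 N at home, 1 or 2 N more if pressed fast.
- key_d_top (a point): Centre of the flat top of this unit's grey key cap, 26 x 31 mm (strip x, y). It moves only vertically: 12 mm above the strip's top when up, 8 when latched, 3.5 when pressed home. An up key begins to give at about 2.5 N, a latched one at about 4 N, then each adds 0.4 N per mm; about 6 N at home, 1 or 2 N more if pressed fast.
- cutter: Bystander: loose steel annular cutter standing upright on the bench behind the strip (beyond it from the robot), 33 mm across, 80 mm tall. Origin: centre of its underside, z axis up.
- driver: Bystander: loose screwdriver with an orange handle, 200 mm long, 26 mm thick, lying on the bench between the strip and the robot, 50 mm or more in front of the key centres. Origin: on the bench under its middle; x axis along it to the tip.
- collar: Bystander: loose steel shaft collar, 32 mm across, 14 mm high, lying on the strip's top at the end away from the main switch, 55 mm or more from the centre of the nearest key. Origin: centre of its underside.

How it is judged:
By the outcome, as a careful person would: the job done as asked, in the order asked, and still so for the second after the job is handed in, with the robot touching nothing.
It also fails if it takes over 48 s, if anything falls off the work surface, if the arm or the gripper's body presses on something with over 40 N, if the wrist force passes 120 N, or if a joint passes its speed limit or range.

### The arm

A 6-joint arm with a two-finger parallel gripper is mounted at the origin on the work surface. World frame = base frame: x ahead of the robot, y to its left, z up, the work surface at z = 0. Lengths are in mm, angles in rad, forces in N, time in s.
With the tool pointing down it reaches from about 300 to 775 mm from the base axis. Payload 14.6 kg.
Tool frame: the origin (TCP) lies midway between the tips of the shut fingers; the grasp point (between the pads) lies 19 mm behind it (manip.hold_point_z is the distance from the TCP to the grasp point, in mm); z points along the fingers, y is the direction in which the jaws open and shut (so a half turn about z gives the same grasp; the last joint's range is limited). The gripper opens to 94 mm and grips with 3 to 60 N. Pads are 16 mm wide; open, the fingers measure 119 mm over their backs; the gripper's body (75 mm by 177 mm) begins 78 mm behind the grasp point.
Start: joints at [1.168, 0.3, 1.521, -0, 1.321, -0.067], TCP at [181.236, 519.272, 205.446] pointing down, gripper open.
Joint ranges: [-3.03, 3.03], [-0.79, 2.21], [0.23, 2.52], [-1.04, 4.18], [0, 3.07], [-2.55, 2.55]. Speed limits (rad/s): [2.22, 2.22, 2.57, 3.14, 3.14, 3.14].

### API

Orientations are given as [roll, pitch, yaw] about the fixed x, y, z axes, in that order (R = Rz(yaw) Ry(pitch) Rx(roll)).
In Python, from cell import manip gives the robot as it stands.
- The arm moves only by the shell command python3 -m crank 'ROWS' [OPENING] [FORCE]. ROWS is JSON, a list of rows, each an object with "offset": the shift along the world's x, y, z in m, a list of three; "spin": the turn about the world's z in degrees. In form: [{"offset": [dx, dy, dz], "spin": spin}, ...]. A call has exactly 8 rows; each row is the pose to reach, as a shift and turn from the pose measured when the call began; what a row does not reach only later rows make up. A row lasts 1/12 s, in which the tool goes at most 41.7 mm and 7.16 degrees, less where a joint would pass 70% of its speed; a pose out of reach is approached as far as the arm can. A call with a gripper value outside its range is refused whole. OPENING is the opening, from 0 (shut) to 1 (fully open), set as the call begins (- or left out, the last holds). The fingers move at their own pace and stop on an object; FORCE is the grip in N (left out, the last holds). Time passes only in rows, so rows that repeat a pose let the fingers close, or fill a call up. It gives the time, the measured TCP pose, the force and the opening at its end, in the units of the state.
- manip.read_state(): the state, without advancing time (a new reading comes with each control period).
- manip.camera(name): name is "scene" or "top" or "wrist"; returns a dict with "pixels" (400x640x3 uint8, red, green, blue), "fx", "fy", "cx", "cy" (pixels), "k1" (the pictures are not rectified: a ray, as slopes to the right and down, at radius r is drawn at 1 + k1 r^2 times it, then the intrinsics apply), "extrinsics" (4x4, takes a point from world to camera coordinates); the wrist camera has in their place "hand_eye" (4x4, takes a point from camera to tool coordinates, whose origin is the TCP and whose axes are the flange's). Camera axes: x right, y down, z forward; pixel columns grow to the right and rows downward; lengths in mm; the calibration is good to about 2 mm. A picture is of the moment at which its call begins: read the wrist's pose just before it. There is no depth.
- manip.sign_off(): hands the job in, once; it reports no verdict.
Trained networks look in a picture, given as the dict that the camera call returned (one of the last four; its "shot" number tells which), for a name from the list of things; names that differ only in an ending like _2 or _b are one class to them, and where a whole thing is asked for, a point or a joint stands for the part that bears it (a point fixed in the world has none). Each returns a list of dicts, best first, with "conf" (0 to 1); they miss things now and then, are a little off and sometimes report something else, mostly with a low value. They report only what shows in the picture. A call takes as long as a camera call.
- manip.search_frame(picture, name): "location" ([x, y, z] in mm, in world coordinates, good to about 4 mm: the middle of the surface that is visible of it).
- manip.masks_of(picture, name): "mask" (400x640 bool, what is visible of it).
The state is a dict: "clock": time; "joints": joint angles; "qd": joint speeds; "effort": joint torques, N m; "eef_pos": TCP position; "eef_rot": TCP orientation; "wrist_force": force on the tool from outside, world axes, zero at the start; "moment": the same for the moment, N m; "finger_gap": finger opening in mm.
Only numpy, scipy, OpenCV 4.12 (cv2) and the standard library are available. Lean on these libraries where they do the work, as an engineer would, in place of code of your own. Each camera call takes 0.05 s, during which the arm holds its last target. There are 200 camera calls.

## Working session

There is one attempt and no reset: what is moved stays moved. The work goes in short steps, Python scripts to look and compute and a shell command to move; the robot and the scene stay as the last step left them, time stands still between calls to the robot, and variables do not carry over. Pictures are saved under pics/ and viewed, about 8 in all and at most 12, crops included, and the job is handed in when it is done.

```bash
mkdir -p pics
cat > look.py <<'E'
import sys,cv2,numpy as np
from cell import manip
def save(p,n): cv2.imwrite(f'pics/{n}.png',p['pixels'][:,:,::-1])
E
python3 - <<'E'
from look import *
s=manip.read_state();print(s)
for c in ['top','scene']:
    p=manip.camera(c);save(p,c+'1')
    for n in ['strip','key_a_top','unit_a','cutter','driver','collar']:
        for d in manip.search_frame(p,n)[:5]: print(c,n,np.round(d['location']),round(d['conf'],2))
a=cv2.imread('pics/top1.png');b=cv2.imread('pics/scene1.png')
E
```

```text
{'clock': 0.0, 'joints': array([ 1.16834827e+00,  3.00504481e-01,  1.52162172e+00,  5.01458064e-06,
        1.32069181e+00, -6.65882316e-02]), 'qd': array([-0.00057187, -0.00096163,  0.00113337,  0.00015666,  0.00014751,
        0.00017956]), 'effort': array([-2.26878648e-03, -5.31816351e+01, -3.52730978e+01,  7.06924126e-02,
        2.46304966e-02, -4.87463228e-05]), 'eef_pos': array([181.15567915, 519.01477741, 204.85083167]), 'eef_rot': array([-3.14037034e+00, -8.63799560e-05,  2.80573153e+00]), 'wrist_force': array([-0.7648882 , -0.30115836,  0.93340033]), 'moment': array([ 0.01840069, -0.00159708,  0.04314283]), 'finger_gap': 94.10304767633465}
top strip [641. -35.  65.] 0.65
top key_a_top [589.   1.  75.] 0.67
top unit_a [603. -52.  73.] 0.89
top unit_a [583.   4.  75.] 0.77
top unit_a [ 634. -155.   67.] 0.66
top cutter [782. -87.  41.] 0.96
top driver [496. -70.  23.] 0.95
top collar [ 697. -211.   72.] 0.57
scene strip [674. -95.  58.] 0.88
scene key_a_top [593.   2.  77.] 0.72
scene key_a_top [674. -95.  58.] 0.31
scene unit_a [ 642. -157.   69.] 0.82
scene unit_a [594.   0.  69.] 0.71
scene unit_a [608. -56.  72.] 0.57
scene unit_a [ 623. -104.   75.] 0.55
scene cutter [802. -96.  39.] 0.65
scene cutter [ 623. -104.   71.] 0.54
scene driver [509. -82.  23.] 0.69
scene collar [ 703. -219.   74.] 0.52
```

View pics/top1.png

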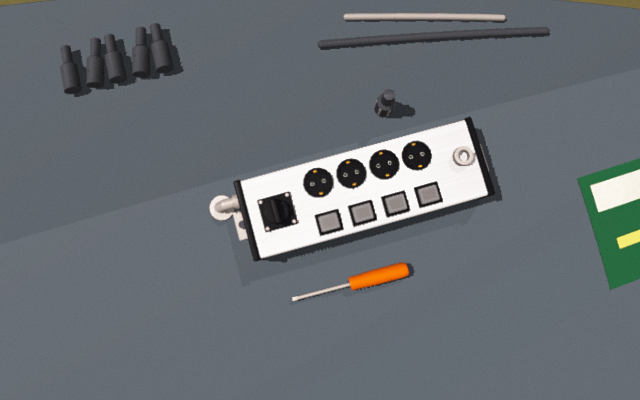

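View pics/scene1.png

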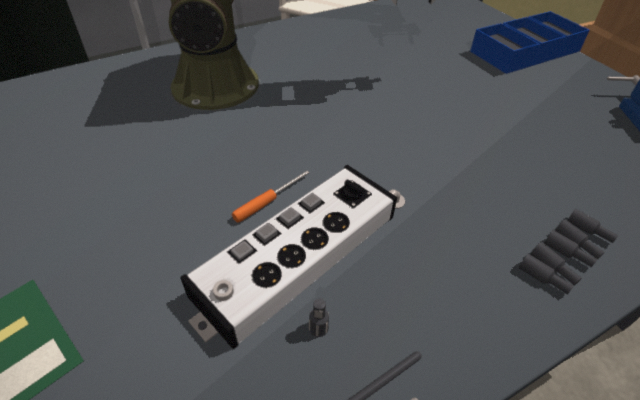

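The top view shows the switch at (278,211) and the keys at (329,222), (362,212), (396,203) and (428,194), running from the switch to the collar at (464,156). The driver is in front of the strip and the cutter behind it. Next I'll fit the strip pose from the key pixels.

```bash
cat >> look.py <<'E'
def proj(p,P,E):
    c=(E@np.c_[P,np.ones(len(P))].T)[:3]; s=(c[:2]/c[2]).T; s=s*(1+p['k1']*(s**2).sum(1,keepdims=True))
    return s*[p['fx'],p['fy']]+[p['cx'],p['cy']]
KY=[70,15,-40,-95]
def pts(x,y,th,L):
    c,s=np.cos(th),np.sin(th); L=np.array(L,float); return np.c_[x+c*L[:,0]-s*L[:,1],y+s*L[:,0]+c*L[:,1],L[:,2]]
E
python3 - <<'E'
from look import *
from scipy.optimize import least_squares
K=[[-38,y,71] for y in KY]
px={'top':[(329,222),(362,212.5),(396,203.5),(428.5,194.5)],'scene':[(312,203),(291,218),(267,234),(242,251)]}
P={c:manip.camera(c) for c in px}
for use in (['top'],['scene'],['top','scene']):
    f=lambda v:np.concatenate([(proj(P[c],pts(*v,K),P[c]['extrinsics'])-px[c]).ravel() for c in use])
    r=least_squares(f,[640,-50,.28]);print(use,r.x.round(3),np.abs(r.fun).max().round(1));print(pts(*r.x,K).round(1)[:,:2].tolist())
E
```

```text
['top'] [ 6.44681e+02 -5.59550e+01  2.83000e-01] 0.6
[[588.6, 0.6], [604.0, -52.2], [619.4, -105.0], [634.7, -157.8]]
['scene'] [ 6.53703e+02 -5.65300e+01  2.77000e-01] 0.5
[[598.0, 0.4], [613.1, -52.5], [628.1, -105.4], [643.1, -158.3]]
['top', 'scene'] [ 6.47565e+02 -5.57590e+01  2.83000e-01] 2.6
[[591.5, 0.8], [606.9, -52.0], [622.2, -104.8], [637.6, -157.6]]
```

```bash
python3 -m crank '[{"offset":[0.024,-0.032,0],"spin":3},{"offset":[0.048,-0.064,0],"spin":6},{"offset":[0.072,-0.096,0],"spin":9},{"offset":[0.096,-0.128,0],"spin":12},{"offset":[0.120,-0.160,0],"spin":15},{"offset":[0.144,-0.192,0],"spin":18},{"offset":[0.168,-0.224,0],"spin":21},{"offset":[0.192,-0.256,0],"spin":24}]' 0 10
python3 -m crank '[{"offset":[0.024,-0.032,0],"spin":2},{"offset":[0.048,-0.064,0],"spin":4},{"offset":[0.072,-0.096,0],"spin":6},{"offset":[0.096,-0.128,0],"spin":8},{"offset":[0.120,-0.160,0],"spin":10},{"offset":[0.144,-0.192,0],"spin":11},{"offset":[0.168,-0.224,0],"spin":11.5},{"offset":[0.192,-0.240,0],"spin":11.5}]'
cat > wrist.py <<'E'
from look import *
from scipy.spatial.transform import Rotation as R
def wrist(n):
    s=manip.read_state();p=manip.camera('wrist');save(p,n)
    T=np.eye(4);T[:3,:3]=R.from_euler('xyz',s['eef_rot']).as_matrix();T[:3,3]=s['eef_pos']
    return p,np.linalg.inv(T@p['hand_eye']),s
E
python3 - <<'E'
from wrist import *
p,E,s=wrist('w1');print(s['clock'],s['eef_pos'],s['eef_rot'],s['wrist_force'],s['finger_gap'])
np.savez('w1.npz',E=E,**{k:p[k] for k in('fx','fy','cx','cy','k1')})
print(proj(p,pts(647.6,-55.8,.283,[[-38,y,71] for y in KY]),E).round())
for n in ['key_a_top','unit_a','strip']:
    for d in manip.search_frame(p,n)[:5]: print(n,np.round(d['location']),round(d['conf'],2))
E
```

```text
clock: 1.47
eef_pos: [374.0, 261.6, 205.7]
eef_rot: [3.141, 0.001, -3.056]
wrist_force: [0.8, -0.1, -0.1]
finger_gap: 44.1
clock: 2.13
eef_pos: [567.0, 18.1, 205.8]
eef_rot: [-3.141, 0.001, -2.856]
wrist_force: [0.7, 0.7, 1.1]
finger_gap: 0.6
2.1333 [566.96353366  18.12026774 205.80344141] [-3.14140492e+00  6.71267724e-04 -2.85649308e+00] [0.71391644 0.66798704 1.05801484] 0.5704715634918287
[[298. 208.]
 [248. 208.]
 [199. 208.]
 [148. 208.]]
key_a_top [586.   0.  71.] 0.59
unit_a [585.   4.  74.] 0.97
unit_a [ 630. -154.   69.] 0.84
unit_a [ 618. -103.   70.] 0.77
unit_a [602. -55.  71.] 0.65
strip [635. -61.  63.] 0.7
```

View pics/w1.png

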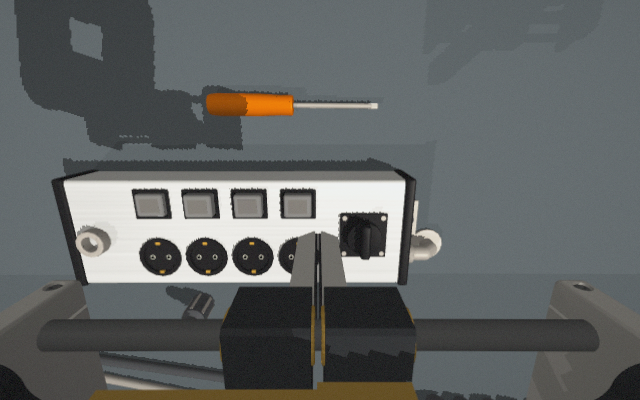

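The wrist view shows the key centres at about (298,203), (249,204), (200,204) and (151,204), about 4 px nearer the robot than I predicted. The corrected keys are (587.5,0), (603,-53), (618,-106) and (633.5,-159). I'll go above key 1.

```bash
python3 -m crank '[{"offset":[0.006,-0.006,-0.030],"spin":0},{"offset":[0.012,-0.012,-0.060],"spin":0},{"offset":[0.018,-0.016,-0.090],"spin":0},{"offset":[0.0205,-0.018,-0.105],"spin":0},{"offset":[0.0205,-0.018,-0.115],"spin":0},{"offset":[0.0205,-0.018,-0.121],"spin":0},{"offset":[0.0205,-0.018,-0.121],"spin":0},{"offset":[0.0205,-0.018,-0.121],"spin":0}]'
python3 - <<'E'
from wrist import *
p,E,s=wrist('w2');print(s['clock'],s['eef_pos'],s['wrist_force'],s['finger_gap'])
print(proj(p,pts(643.5,-57,.283,[[-38,y,72] for y in KY]),E).round(), proj(p,[s['eef_pos']],E).round())
E
```

```text
clock: 3.0
eef_pos: [586.6, 3.8, 85.3]
eef_rot: [3.141, 0.001, -2.855]
wrist_force: [0.8, 0.3, -0.4]
finger_gap: 0.4
3.0 [586.61296469   3.79601461  85.34323328] [ 0.77143285  0.25074503 -0.39363183] 0.3892122834382541
[[314. 235.]
 [235. 235.]
 [156. 235.]
 [ 76. 235.]] [[321. 243.]]
```

View pics/w2.png

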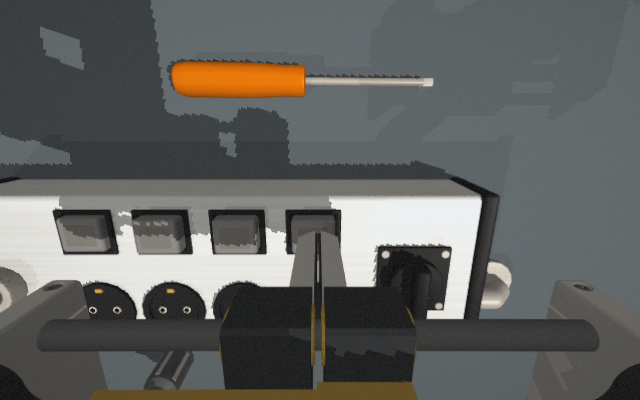

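The wrist view shows the fingers over key 1 at (313,233). The keys sit within about 2 px of prediction, and the driver is well clear. TCP y is about 4 mm too high, so I'll correct that and come to just above key height.

```bash
python3 -m crank '[{"offset":[0.0005,-0.004,-0.003],"spin":0},{"offset":[0.0005,-0.004,-0.006],"spin":0},{"offset":[0.0005,-0.004,-0.0085],"spin":0},{"offset":[0.0005,-0.004,-0.0105],"spin":0},{"offset":[0.0005,-0.004,-0.0105],"spin":0},{"offset":[0.0005,-0.004,-0.0105],"spin":0},{"offset":[0.0005,-0.004,-0.0105],"spin":0},{"offset":[0.0005,-0.004,-0.0105],"spin":0}]'
```

```text
clock: 3.72
eef_pos: [587.4, -0.3, 75.2]
eef_rot: [-3.142, 0.002, -2.855]
wrist_force: [-0.0, 0.5, 0.4]
finger_gap: 0.2
```

Key 1: tap down to about z 70.2.

```bash
python3 -m crank '[{"offset":[0,0,-0.001],"spin":0},{"offset":[0,0,-0.002],"spin":0},{"offset":[0,0,-0.003],"spin":0},{"offset":[0,0,-0.004],"spin":0},{"offset":[0,0,-0.005],"spin":0},{"offset":[0,0,-0.005],"spin":0},{"offset":[0,0,-0.005],"spin":0},{"offset":[0,0,-0.005],"spin":0}]'
```

```text
clock: 4.38
eef_pos: [587.4, -0.3, 70.3]
eef_rot: [-3.142, 0.002, -2.855]
wrist_force: [-1.0, 0.1, 3.0]
finger_gap: 0.6
```

Contact at z 70.3 with 3 N, so key 1 is up. Next is key 2: lift, move across, then tap.

```bash
python3 -m crank '[{"offset":[0,0,0.008],"spin":0},{"offset":[0,0,0.016],"spin":0},{"offset":[0.005,-0.018,0.016],"spin":0},{"offset":[0.010,-0.036,0.016],"spin":0},{"offset":[0.0154,-0.0528,0.016],"spin":0},{"offset":[0.0154,-0.0528,0.010],"spin":0},{"offset":[0.0154,-0.0528,0.005],"spin":0},{"offset":[0.0154,-0.0528,0.005],"spin":0}]'
python3 -m crank '[{"offset":[0,0,-0.001],"spin":0},{"offset":[0,0,-0.002],"spin":0},{"offset":[0,0,-0.003],"spin":0},{"offset":[0,0,-0.004],"spin":0},{"offset":[0,0,-0.005],"spin":0},{"offset":[0,0,-0.005],"spin":0},{"offset":[0,0,-0.005],"spin":0},{"offset":[0,0,-0.005],"spin":0}]'
```

```text
clock: 5.05
eef_pos: [602.1, -52.5, 74.2]
eef_rot: [3.141, 0.0, -2.855]
wrist_force: [-0.4, 0.5, -0.4]
finger_gap: 0.3
clock: 5.72
eef_pos: [602.3, -52.4, 69.4]
eef_rot: [3.141, 0.001, -2.855]
wrist_force: [-0.9, 2.9, 3.0]
finger_gap: 0.8
```

Key 2 also answered at 69.4, so it's up. Next is key 3.

```bash
python3 -m crank '[{"offset":[0,0,0.008],"spin":0},{"offset":[0,0,0.016],"spin":0},{"offset":[0.005,-0.018,0.016],"spin":0},{"offset":[0.010,-0.036,0.016],"spin":0},{"offset":[0.0158,-0.0534,0.016],"spin":0},{"offset":[0.0158,-0.0534,0.010],"spin":0},{"offset":[0.0158,-0.0534,0.006],"spin":0},{"offset":[0.0158,-0.0534,0.006],"spin":0}]'
python3 -m crank '[{"offset":[0,0,-0.001],"spin":0},{"offset":[0,0,-0.002],"spin":0},{"offset":[0,0,-0.003],"spin":0},{"offset":[0,0,-0.004],"spin":0},{"offset":[0,0,-0.0045],"spin":0},{"offset":[0,0,-0.0045],"spin":0},{"offset":[0,0,-0.0045],"spin":0},{"offset":[0,0,-0.0045],"spin":0}]'
```

```text
clock: 6.38
eef_pos: [617.4, -105.3, 74.4]
eef_rot: [3.14, -0.001, -2.855]
wrist_force: [-0.5, 0.9, 0.1]
finger_gap: 0.5
clock: 7.05
eef_pos: [617.5, -105.2, 70.1]
eef_rot: [3.14, -0.0, -2.855]
wrist_force: [0.0, 2.5, 2.9]
finger_gap: 0.3
```

Key 3 is up (2.9 N at 70.1). Next is key 4, same tap.

```bash
python3 -m crank '[{"offset":[0,0,0.008],"spin":0},{"offset":[0,0,0.016],"spin":0},{"offset":[0.005,-0.018,0.016],"spin":0},{"offset":[0.010,-0.036,0.016],"spin":0},{"offset":[0.0158,-0.0534,0.016],"spin":0},{"offset":[0.0158,-0.0534,0.010],"spin":0},{"offset":[0.0158,-0.0534,0.005],"spin":0},{"offset":[0.0158,-0.0534,0.005],"spin":0}]'
python3 -m crank '[{"offset":[0,0,-0.001],"spin":0},{"offset":[0,0,-0.002],"spin":0},{"offset":[0,0,-0.003],"spin":0},{"offset":[0,0,-0.004],"spin":0},{"offset":[0,0,-0.0045],"spin":0},{"offset":[0,0,-0.0045],"spin":0},{"offset":[0,0,-0.0045],"spin":0},{"offset":[0,0,-0.0045],"spin":0}]'
```

```text
clock: 7.72
eef_pos: [632.6, -158.0, 73.8]
eef_rot: [3.139, -0.002, -2.855]
wrist_force: [-0.9, 0.9, 0.1]
finger_gap: 0.7
clock: 8.38
eef_pos: [632.6, -158.0, 69.4]
eef_rot: [3.139, -0.002, -2.856]
wrist_force: [-0.9, 0.6, 0.3]
finger_gap: 0.3
```

There's no contact at 69.4. I'll go gently to about z 67.2, which should touch a latched key (top at 68) and stays above the 65.5 release point.

```bash
python3 -m crank '[{"offset":[0,0,-0.0004],"spin":0},{"offset":[0,0,-0.0008],"spin":0},{"offset":[0,0,-0.0012],"spin":0},{"offset":[0,0,-0.0016],"spin":0},{"offset":[0,0,-0.0020],"spin":0},{"offset":[0,0,-0.0022],"spin":0},{"offset":[0,0,-0.0022],"spin":0},{"offset":[0,0,-0.0022],"spin":0}]'
```

```text
clock: 9.05
eef_pos: [632.7, -158.0, 67.4]
eef_rot: [3.139, -0.002, -2.855]
wrist_force: [-2.4, -0.2, 4.2]
finger_gap: 0.5
```

Contact at 67.4 with 4.2 N, so key 4 is the latched one. I'll lift clear, press it home (about 63.5), then lift again.

```bash
python3 -m crank '[{"offset":[0,0,0.003],"spin":0},{"offset":[0,0,0.006],"spin":0},{"offset":[0,0,0.009],"spin":0},{"offset":[0,0,0.009],"spin":0},{"offset":[0,0,0.009],"spin":0},{"offset":[0,0,0.009],"spin":0},{"offset":[0,0,0.009],"spin":0},{"offset":[0,0,0.009],"spin":0}]'
python3 -m crank '[{"offset":[0,0,-0.003],"spin":0},{"offset":[0,0,-0.006],"spin":0},{"offset":[0,0,-0.008],"spin":0},{"offset":[0,0,-0.010],"spin":0},{"offset":[0,0,-0.0115],"spin":0},{"offset":[0,0,-0.013],"spin":0},{"offset":[0,0,-0.013],"spin":0},{"offset":[0,0,-0.013],"spin":0}]'
```

```text
clock: 9.72
eef_pos: [632.6, -158.0, 76.3]
eef_rot: [3.139, -0.002, -2.855]
wrist_force: [0.2, 0.3, 0.6]
finger_gap: 0.5
clock: 10.38
eef_pos: [632.6, -158.0, 63.8]
eef_rot: [3.139, -0.002, -2.855]
wrist_force: [-4.2, 1.7, 7.5]
finger_gap: 0.3
```

It's home at 63.8 with 7.5 N. I'll pause on the lift at about 70, where a released key should still push on the tool.

```bash
python3 -m crank '[{"offset":[0,0,0.002],"spin":0},{"offset":[0,0,0.004],"spin":0},{"offset":[0,0,0.0063],"spin":0},{"offset":[0,0,0.0063],"spin":0},{"offset":[0,0,0.0063],"spin":0},{"offset":[0,0,0.0063],"spin":0},{"offset":[0,0,0.0063],"spin":0},{"offset":[0,0,0.0063],"spin":0}]'
python3 -m crank '[{"offset":[0,0,0.015],"spin":0},{"offset":[0,0,0.035],"spin":0},{"offset":[0,0,0.065],"spin":0},{"offset":[0,0,0.095],"spin":0},{"offset":[-0.02,0.02,0.125],"spin":0},{"offset":[-0.04,0.04,0.135],"spin":0},{"offset":[-0.05,0.06,0.135],"spin":0},{"offset":[-0.05,0.06,0.135],"spin":0}]'
python3 - <<'E'
from wrist import *
p,E,s=wrist('w3');print(s['clock'],s['eef_pos'],s['wrist_force'])
q=manip.camera('scene');save(q,'s3');a=cv2.imread('pics/w3.png');b=cv2.imread('pics/s3.png')[180:275,190:350]
cv2.imwrite('pics/c3.png',np.vstack([cv2.resize(a[150:300],(800,240)*1 if 0 else (800,188)),cv2.resize(b,(674,400),interpolation=2)[:, :674] if 0 else cv2.resize(b,(800,400))]))
E
```

```text
clock: 11.05
eef_pos: [632.7, -158.0, 70.1]
eef_rot: [3.139, -0.002, -2.855]
wrist_force: [-0.4, -0.6, 3.1]
finger_gap: 0.3
clock: 11.72
eef_pos: [581.6, -95.4, 206.2]
eef_rot: [3.139, -0.001, -2.854]
wrist_force: [-0.4, -0.0, 0.8]
finger_gap: 0.6
11.7167 [581.57656044 -95.39661465 206.18005191] [-0.40441185 -0.01657347  0.79910702]
```

View pics/c3.png

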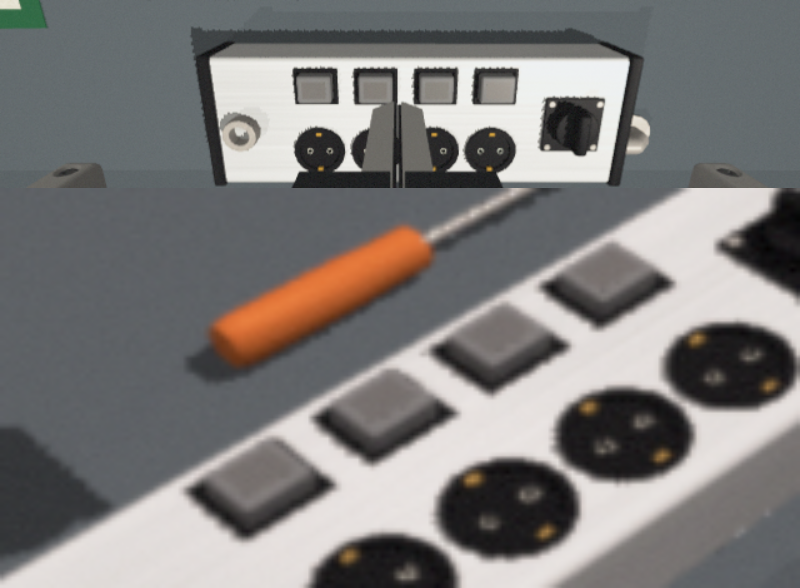

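The released key pushed back with 3.1 N at z 70.1. The picture shows all four caps equally proud, with the collar and driver in place. The arm is clear of the strip, so I'm handing in.

```bash
python3 -c "
from cell import manip; print(manip.sign_off())"
```

```text
the job is handed in; nothing more can be done
None
```

I found the latched key, pressed it home and it sprang up; all four keys now look up, and I handed the job in at about 12 s.

- **Taps:** I worked along the row from the main switch. Keys 1 to 3 each answered with about 3 N at 69.4–70.3 mm, so they were up. Key 4, at the collar end, gave nothing at 69.4 mm and 4.2 N at 67.4 mm, so it was the latched one. That tap stayed above the 65.5 mm release point.
- **Release:** I lifted clear, then pressed key 4 down to 63.8 mm (7.5 N). On the way up it still pushed back with 3.1 N at 70.1 mm, which only an up key would do.
- **Final check:** The last pictures show all four caps equally proud, and the collar and screwdriver where they were. The arm ended about 135 mm above the keys, touching nothing.
- **Not checked:** I did not look at the cutter again at the end, though the arm's moves never went near it.
- **Disagreements:** My first reading of the scene camera put the strip about 9 mm farther out in x than the top camera did. The wrist camera agreed with the top camera, so I used that. The taps on keys 2 and 3 also showed 2.5–2.9 N sideways, which I did not explain.

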